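# Stack a coupling set on the guide post

## Task

Build up the coupling set on the post of the blue assembly stand, from the bottom: the black rubber buffer ring, then the steel spacer ring, then the brass collar, and the red coupling ring upright on top, over the tip of the post. Each part must lie flat on the one below, roughly centred on the post; set the parts down gently rather than dropping them, and leave the spray tin standing where it is.

Things in the scene. Friction and masses are not known exactly. Their poses are not given: they have to be found in the camera images.
- stand: assembly stand, fixed to the bench: round blue base, diameter 90 mm, 10 mm thick, with an upright steel post of diameter 16 mm at its centre. Origin at the centre of its underside, on the post's axis, on the bench top; z up. The base's upper face is 10 mm above the origin, the post's tip 66 mm above it (the last 6 mm taper). It does not move.
- buffer_mid (a point): black rubber buffer ring, loose, lying flat: outer diameter 56, bore 32, height 18 mm. Point at its centre, half-way up; z along its axis.
- spacer_mid (a point): steel-grey spacer ring, loose, lying flat: outer diameter 50, bore 32, height 20 mm. Point at its centre, half-way up; z along its axis.
- collar_mid (a point): brass collar ring, loose, lying flat: outer diameter 54, bore 32, height 12 mm. Point at its centre, half-way up; z along its axis.
- coupling_mid (a point): red moulded coupling ring, loose, standing upright like a short tube, open through the middle: outer diameter 62, ribbed bore about 40, height 42 mm; two pale clamp bolts stick out about 5 mm on its -x side, so grip it across its y. Point on the axis of its bore, half-way up; z up.
- tin_mid (a point): bystander: white spray tin with a green cap, standing upright and loose, diameter 52, height 121 mm. Point on its axis 60 mm above its foot; z up along its axis. Not to be moved. (Other obstacles: the red handle of the clamp fixture, 185 mm high; the vice, 102 mm; steel frame bars 0.65 m above the bench, at x = 0.70 and y = -0.25 m.)
Things that resemble listed ones, but are neither listed nor needed, are in the scene too. Of the things that look like the part that bears tin_mid, the largest one is meant. There is more than one size of the part that bears buffer_mid; the job needs the larger.

How it is judged:
At the end, for the whole second after the job is handed in: Buffer, spacer, collar, coupling lie on the post in this order from below: centres within 12 mm of its axis and 4 mm of 19, 38, 54, 81 mm above the stand's origin, flat to 0.1 rad, coupling upright, all at rest. Spray tin upright, within 30 mm of its start (horizontal distance between each of buffer_mid, spacer_mid, collar_mid, coupling_mid and stand below 0.012 m and z of buffer_mid in the frame of stand between 0.015 and 0.023 m and (angle between buffer_mid's own z axis and vertical below 0.1 rad or angle between buffer_mid's own z axis and vertical above 3.04 rad) and linear speed of each of buffer, spacer, collar, coupling below 0.02 m/s and angular speed of each of buffer, spacer, collar, coupling below 0.2 rad/s and z of spacer_mid in the frame of stand between 0.034 and 0.042 m and (angle between spacer_mid's own z axis and vertical below 0.1 rad or angle between spacer_mid's own z axis and vertical above 3.04 rad) and z of collar_mid in the frame of stand between 0.05 and 0.058 m and (angle between collar_mid's own z axis and vertical below 0.1 rad or angle between collar_mid's own z axis and vertical above 3.04 rad) and z of coupling_mid in the frame of stand between 0.077 and 0.085 m and angle between each of coupling_mid, tin_mid's own z axis and vertical below 0.1 rad and distance of tin_mid from where it was at the start of the episode below 0.03 m); the robot touches nothing.
It fails at once if the buffer was dropped or thrown (moved faster than 0.8 m/s while out of the fingers) (linear speed of buffer above 0.8 m/s and contact force between buffer and the fingers below 0.05 N).
It fails at once if the spacer was dropped or thrown (moved faster than 0.8 m/s while out of the fingers) (linear speed of spacer above 0.8 m/s and contact force between spacer and the fingers below 0.05 N).
It fails at once if the collar was dropped or thrown (moved faster than 0.8 m/s while out of the fingers) (linear speed of collar above 0.8 m/s and contact force between collar and the fingers below 0.05 N).
It fails at once if the coupling was dropped or thrown (moved faster than 0.8 m/s while out of the fingers) (linear speed of coupling above 0.8 m/s and contact force between coupling and the fingers below 0.05 N).
It fails at once if the spray tin was knocked over or pushed about (tilted over 0.35 rad or moved over 30 mm) (angle between tin_mid's own z axis and vertical above 0.35 rad or distance of tin_mid from where it was at the start of the episode above 0.03 m).
It also fails if it takes over 112 s, if anything falls off the work surface, if the arm or the gripper's body presses on something with over 40 N, if the wrist force passes 120 N, or if a joint passes its speed limit or range.

## Robot

A 7-joint arm with a two-finger parallel gripper is mounted at the origin on a cart in front of the work surface, level with it; the furniture and walls round the work are solid. World frame = base frame: x ahead of the robot, y to its left, z up, the work surface at z = 0. Lengths are in m, angles in rad, forces in N, time in s.
With the tool pointing down it reaches from about 0.4 to 0.85 m from the base axis. Payload 10.4 kg.
Tool frame: the origin (TCP) lies on the centre line of the jaws, within the pads' length; the fingertips stand r.tip_extent ahead of it and the grasp point (between the pads) lies 8 mm behind it (r.tip_extent is the distance from the TCP to the fingertips, in m); z points along the fingers, y is the direction in which the jaws open and shut (so a half turn about z gives the same grasp; the last joint's range is limited). The gripper opens to 87 mm and grips with 3 to 60 N. Pads are 19 mm wide; open, the fingers measure 117 mm over their backs; the gripper's body (75 mm by 190 mm) begins 51 mm behind the grasp point.
Start: joints at [-1.314, 0.332, -0.065, 1.46, 0.022, 1.35, -0.088], TCP at [0.173, 0.601, 0.234] pointing down, gripper open.
Joint ranges: [-2.6, 2.6], [-0.5, 2.12], [-1.47, 1.34], [0.16, 2.42], [-1.27, 4.41], [0.06, 2.06], [-2.6, 2.6]. Speed limits (rad/s): [2.22, 2.22, 2.79, 2.79, 3.14, 3.14, 3.14].

## Interface

Orientations are given as a unit quaternion [x, y, z, w].
In Python, from bench import r gives the robot as it stands.
- The arm moves only by the shell command python3 -m jog 'ROWS' [FORCE]. ROWS is JSON, a list of rows, each a list of 7 numbers: the shift along the tool's x, y, z in cm, then the turn, a rotation vector about the tool's x, y, z in rad, then the opening, from -1 (shut) to 1 (fully open). In form: [[tx, ty, tz, wx, wy, wz, jaw], ...]. A call has 1 to 20 rows; each row shifts and turns the commanded pose from where the row before left it, along the tool's axes as they then stand; what a row does not reach is not made up. A row lasts 1/8 s, in which the tool goes at most 62.5 mm and 10.7 degrees, less where a joint would pass 70% of its speed; a pose out of reach is approached as far as the arm can. A call with a gripper value outside its range is refused whole. The fingers move at their own pace and stop on an object; FORCE is the grip in N (left out, the last holds). Time passes only in rows, so rows that do not move let the fingers close. It gives the time, the measured TCP pose, the force and the opening at its end, in the units of the state.
- r.read_state(): the state, without advancing time (a new reading comes with each control period).
- r.camera(name): name is "scene" or "side" or "wrist"; returns a dict with "frame" (400x640x3 uint8, red, green, blue), "fx", "fy", "cx", "cy" (pixels), "camera_from_world" (4x4, takes a point from world to camera coordinates). Camera axes: x right, y down, z forward; pixel columns grow to the right and rows downward; lengths in m; the calibration is good to about 2 mm. A picture is of the moment at which its call begins. There is no depth.
- r.close_job(): hands the job in, once; it reports no verdict.
Trained networks look in a picture, given as the dict that the camera call returned (one of the last four; its "shot" number tells which), for a name from the list of things; names that differ only in an ending like _2 or _b are one class to them, and where a whole thing is asked for, a point or a joint stands for the part that bears it (a point fixed in the world has none). Each returns a list of dicts, best first, with "score" (0 to 1); they miss things now and then, are a little off and sometimes report something else, mostly with a low value. They report only what shows in the picture. A call takes as long as a camera call. They do not tell look-alikes from the thing itself.
- r.search_frame(picture, thing): "rect" ([left, top, right, bottom] in pixels, round what is visible of it).
The state is a dict: "time": time; "joint_positions": joint angles; "joint_vel": joint speeds; "joint_torque": joint torques, N m; "ee_pos": TCP position; "eef_rot": TCP orientation; "ft_force": force on the tool from outside, world axes, zero at the start; "torque": the same for the moment, N m; "width": finger opening in m.
Only numpy, scipy, OpenCV 4.12 (cv2) and the standard library are available. Lean on these libraries where they do the work, as an engineer would, in place of code of your own. Each camera call takes 0.05 s, during which the arm holds its last target.

## Working session

There is one attempt and no reset: what is moved stays moved. The work goes in short steps, Python scripts to look and compute and a shell command to move; the robot and the scene stay as the last step left them, time stands still between calls to the robot, and variables do not carry over. Pictures are saved under pics/ and viewed, and the job is handed in when it is done.

```bash
mkdir -p pics; ls
cat > h.py <<'E'
from bench import r
import numpy as np, cv2
def snap(n,tag):
    p=r.camera(n); cv2.imwrite(f'pics/{tag}_{n}.png',p['frame'][:,:,::-1]); return p
def ray(p,u,v,z):
    T=np.array(p['camera_from_world']); R=T[:3,:3]; c=-R.T@T[:3,3]
    d=R.T@np.array([(u-p['cx'])/p['fx'],(v-p['cy'])/p['fy'],1]); return c+d*(z-c[2])/d[2]
def proj(p,X):
    T=np.array(p['camera_from_world']); q=T[:3,:3]@np.array(X)+T[:3,3]; return np.array([p['fx']*q[0]/q[2]+p['cx'],p['fy']*q[1]/q[2]+p['cy']])
E
python3 - <<'E'
from h import *
print(r.tip_extent, r.read_state())
P={}
for n in ['scene','side','wrist']:
    p=snap(n,'a');
    T=np.array(p['camera_from_world']);print(n,-T[:3,:3].T@T[:3,3],T[2,:3],p['fx'],p['cx'],p['cy'])
    for t in ['stand','buffer_mid','spacer_mid','collar_mid','coupling_mid','tin_mid']:
        print(n,t,[(np.round(d['rect']).tolist(),round(d['score'],2)) for d in r.search_frame(p,t)])
E
```

```text
pics
0.011 {'time': 0.0, 'joint_positions': array([-1.31359639,  0.3328731 , -0.06468416,  1.46095676,  0.02160206,
        1.34990885, -0.08850419]), 'joint_vel': array([-7.49213636e-04, -1.70587023e-03, -1.07000146e-03,  1.26119247e-03,
       -2.99357447e-05,  1.69182785e-04, -2.32666101e-06]), 'joint_torque': array([-9.98523246e-04, -6.23243594e+01,  2.41764716e-02, -3.89896381e+01,
       -6.14153501e-02,  3.95145477e-02,  1.20082195e-04]), 'ee_pos': array([0.17251208, 0.60032222, 0.23274576]), 'eef_rot': array([ 1.39442738e-01,  9.90229871e-01, -7.22503764e-04, -6.35878237e-05]), 'ft_force': array([-0.1136244 , -0.70628134,  0.04605535]), 'torque': array([-0.03621733,  0.00527253,  0.03179764]), 'width': 0.08679131404040494}
scene [-0.07933192 -0.27386763  0.7162661 ] [ 0.60655588  0.45277719 -0.65351572] 400.02651436172096 317.6529969070391 198.52880224265982
scene stand [([418.0, 231.0, 458.0, 265.0], 0.58), ([292.0, 210.0, 318.0, 238.0], 0.5)]
scene buffer_mid [([235.0, 212.0, 257.0, 228.0], 0.9), ([214.0, 200.0, 227.0, 211.0], 0.53)]
scene spacer_mid [([403.0, 275.0, 431.0,
[... 450 characters left out ...]
.56553816299729
side stand [([278.0, 166.0, 304.0, 186.0], 0.53)]
side buffer_mid [([341.0, 298.0, 361.0, 315.0], 0.68), ([339.0, 265.0, 363.0, 290.0], 0.62)]
side spacer_mid [([327.0, 172.0, 340.0, 183.0], 0.48)]
side collar_mid [([259.0, 229.0, 277.0, 239.0], 0.56)]
side coupling_mid [([315.0, 219.0, 340.0, 248.0], 0.71)]
side tin_mid [([303.0, 172.0, 323.0, 212.0], 0.76), ([356.0, 160.0, 369.0, 175.0], 0.68), ([271.0, 171.0, 287.0, 208.0], 0.58)]
wrist [0.10685347 0.61952919 0.38549446] [ 0.23829267 -0.06803158 -0.96880767] 334.99900111735 319.72007516424395 203.30013045290374
wrist stand []
wrist buffer_mid []
wrist spacer_mid []
wrist collar_mid []
wrist coupling_mid []
wrist tin_mid []
```

View pics/a_scene.png

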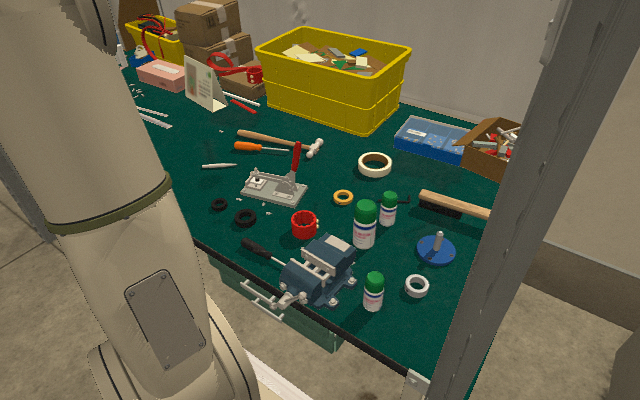

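View pics/a_side.png

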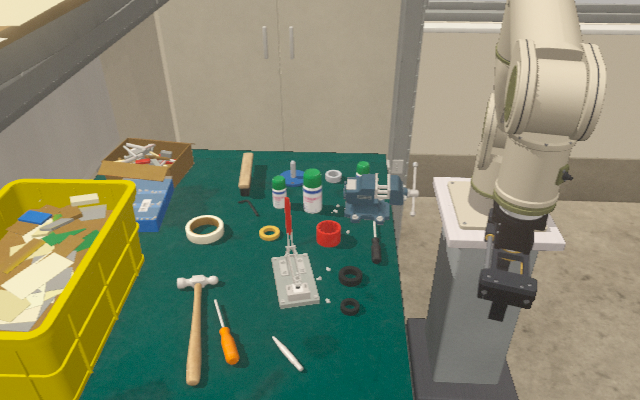

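```bash
python3 -c "
import cv2
a=cv2.imread('pics/a_scene.png')[170:320,190:480];cv2.imwrite('pics/a2.png',cv2.resize(a,(800,414),interpolation=3))
a=cv2.imread('pics/a_side.png')[140:330,230:430];cv2.imwrite('pics/a3.png',cv2.resize(a,(620,590),interpolation=3))"
```

```text
(no output)
```

View pics/a2.png

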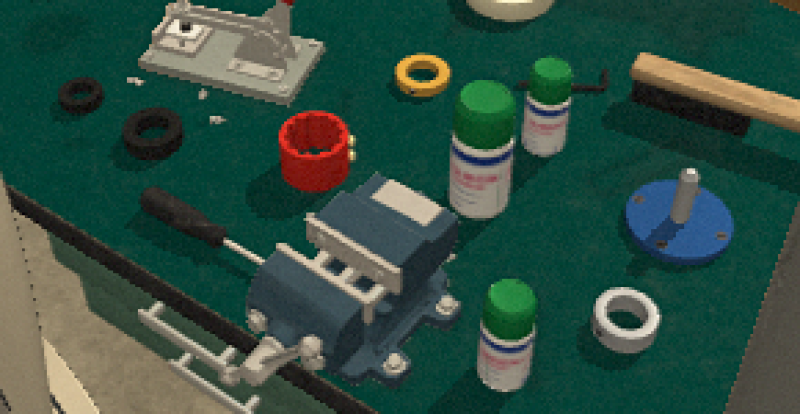

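View pics/a3.png

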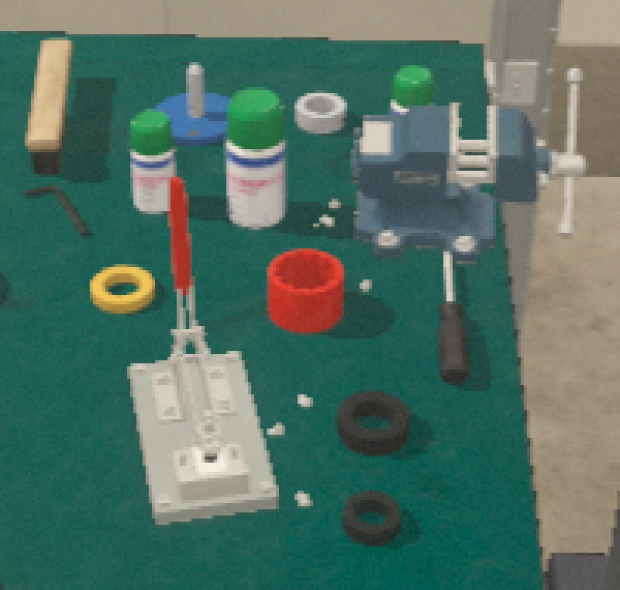

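```bash
cat >> h.py <<'E'
from scipy.optimize import least_squares
def cyl(x,y,D,z0,z1):
    a=np.linspace(0,2*np.pi,48); return np.array([[x+D/2*np.cos(t),y+D/2*np.sin(t),z] for t in a for z in (z0,z1)])
def bbox(p,X):
    q=np.array([proj(p,v) for v in X]); return np.r_[q.min(0),q.max(0)]
def fit(obs,D,z0,z1,g=(0.55,0.1)):
    f=lambda s: np.concatenate([bbox(p,cyl(*s,D,z0,z1))-np.array(b) for p,b in obs])
    o=least_squares(f,g); return o.x,np.round(o.fun,1)
E
python3 - <<'E'
from h import *
a=r.camera('scene'); b=r.camera('side')
L=dict(buffer=((235,212,257,228),(339,265,363,290),.056,0,.018),
spacer=((403,275,431,298),(326,171,341,183),.05,0,.02),
collar=((330,190,354,208),(259,227,281,240),.054,0,.012),
coupling=((290,210,319,239),(315,219,341,248),.062,0,.042),
tin=((353,199,377,250),(303,170,323,212),.052,0,.121),
base=((416,233,456,266),(279,170,309,187),.09,0,.01))
for k,(ra,rb,D,z0,z1) in L.items():
    print(k,*[fit(o,D,z0,z1) for o in ([(a,ra)],[(b,rb)],[(a,ra),(b,rb)])])
for p,u,v in ((a,439,233),(b,293,163)): print(ray(p,u,v,.066))
E
```

```text
buffer (array([0.40615749, 0.31920116]), array([-0.5, -2.2,  0.5,  2. ])) (array([0.40767044, 0.33054393]), array([-0. ,  1.6,  0. , -1.5])) (array([0.40774324, 0.32461307]), array([-1.6, -3.3, -0.7,  0.8, -0. , -0.1, -0. , -3.2]))
spacer (array([ 0.46250342, -0.12783871]), array([ 1.4, -0.9, -1.4,  0.9])) (array([ 0.46255796, -0.12005607]), array([-0.6, -1. ,  0.6,  0.9])) (array([ 0.46264   , -0.12699506]), array([ 1.1, -1.1, -1.8,  0.7, -0.6, -2.2,  0.7, -0.3]))
collar (array([0.61559566, 0.16276288]), array([ 2. ,  0.9, -2. , -0.7])) (array([0.62106213, 0.16822906]), array([ 0.6, -1.6, -0.6,  1.5])) (array([0.61972534, 0.1655449 ]), array([ 2. , -0.3, -2. , -2. ,  1.3, -2.2, -0. ,  0.9]))
coupling (array([0.46826152, 0.17726893]), array([ 1.6, -0.3, -1.6,  0.4])) (array([0.4678755 , 0.18003316]), array([ 0.9,  0.8, -0.9, -0.7])) (array([0.46818924, 0.17808292]), array([ 1.3, -0.4, -1.9,  0.3,  0.8,  0.4, -1. , -1.2]))
tin (array([0.51419769, 0.03593253]), array([-0.8, -1. ,  0.7,  0.9])) (array([0.5145999 , 0.04153174]), array([ 0.4, -2.5, -0.4,  2.3])) (array([0.51472425, 0.03706764]), array([-1. , -1.4,  0.4,  0.6,  0.5, -3.4, -0.4,  1.4]))
base (array([ 0.58994723, -0.11701295]), array([-0. ,  0.8,  0. , -0.7])) (array([ 0.58427969, -0.11373452]), array([ 0.4, -0.5, -0.4,  0.5])) (array([ 0.58719733, -0.11694979]), array([-0.6,  1.5, -0.4,  0.1, -0.4, -1. , -1.3, -0.1]))
[ 0.58161544 -0.11716445  0.066     ]
[ 0.58448627 -0.10200453  0.066     ]
```

Run:
```python
from h import *
a=r.camera('scene'); b=r.camera('side')
print('smalltin1',fit([(a,(378,191,397,228)),(b,(271,174,287,208))],.04,0,.09))
for u,v in((373,307),): print('tin front foot near',ray(a,u,v,0))
def tri(pa,pb):
    f=lambda X:np.r_[proj(a,X)-pa,proj(b,X)-pb]
    o=least_squares(f,[.5,.1,.1]);return np.round(o.x,3),np.round(o.fun,1)
print('handletip',tri((297,143),(287,198)))
print('handle low',tri((291,186),(290,235)))
# clamp base corners side
for u,v in((272,259),(308,254),(319,300),(281,308)): print('clampbase',ray(b,u,v,.012))
print('vice', [np.round(ray(a,*q),3) for q in ((329,236,.1),(356,250,.1),(336,274,.1),(355,282,.01),(336,305,.01),(282,262,.08),(291,305,.06))])
print('vice side', [np.round(ray(b,*q),3) for q in ((346,190,.1),(347,213,.02),(390,217,.02),(402,180,.1),(415,190,.06))])
for u,v in((328,297),): print(ray(b,u,v,0))
```

```text
smalltin1 (array([0.60983839, 0.02483658]), array([ 0.2, -1.3,  0.9, -0.6,  1. ,  0.2,  0.6,  0.6]))
tin front foot near [ 0.37027517 -0.07392251  0.        ]
handletip (array([0.559, 0.26 , 0.181]), array([ 0.2, -0.3,  0.3,  0.2]))
handle low (array([0.546, 0.264, 0.067]), array([ 4.4, -4.4,  4.5,  3.5]))
clampbase [0.60116033 0.27796065 0.012     ]
clampbase [0.51434955 0.25437722 0.012     ]
clampbase [0.47851712 0.41125902 0.012     ]
clampbase [0.56014526 0.43992828 0.012     ]
vice [array([0.407, 0.062, 0.1  ]), array([ 0.406, -0.006,  0.1  ]), array([ 0.331, -0.006,  0.1  ]), array([ 0.397, -0.013,  0.01 ]), array([ 0.325, -0.012,  0.01 ]), array([0.307, 0.111, 0.08 ]), array([0.247, 0.04 , 0.06 ])]
vice side [array([0.424, 0.093, 0.1  ]), array([0.419, 0.085, 0.02 ]), array([0.303, 0.097, 0.02 ]), array([0.273, 0.035, 0.1  ]), array([0.232, 0.021, 0.06 ])]
[0.45927848 0.38874865 0.        ]
```

```bash
cat >> h.py <<'E'
from scipy.spatial.transform import Rotation as Ro
def go(x,y,z,yaw=None):
    """yaw = world angle (deg) of tool y; prints tool-frame cm & total rotvec, chosen as nearest modulo 180"""
    s=r.read_state(); R=Ro.from_quat(s['eef_rot']).as_matrix()
    d=R.T@(np.array([x,y,z])-s['ee_pos'])*100
    cur=np.degrees(np.arctan2(R[1,1],R[0,1])); 
    print('t',round(s['time'],2),'pos',np.round(s['ee_pos'],4),'yaw',round(cur,2),'q7',np.round(s['joint_positions'],2),'w',round(s['width'],4),'F',np.round(s['ft_force'],1))
    print('tilt z',np.round(R[:,2],4),'d_tool cm',np.round(d,2))
    if yaw is not None:
        for k in (0,180):
            y2=(yaw+k-cur+180)%360-180
            Rt=Ro.from_euler('z',yaw+k,degrees=True).as_matrix()@np.array([[0,1,0],[1,0,0],[0,0,-1]]).astype(float)
            print('yaw',yaw+k,'rotvec tool',np.round(Ro.from_matrix(R.T@Rt).as_rotvec(),3))
E
python3 - <<'E'
from h import *
b=r.camera('side'); print(ray(b,351,307,.006))
go(.407,.323,.2,0)
E
```

```text
[0.40723399 0.42292313 0.006     ]
t 1.3 pos [0.1726 0.6007 0.2336] yaw 73.97 q7 [-1.31  0.33 -0.06  1.46  0.02  1.35 -0.09] w 0.087 F [ 0.1  0.  -0.4]
tilt z [ 0.e+00  2.e-04 -1.e+00] d_tool cm [-30.2  -20.22   3.35]
yaw 0 rotvec tool [ 0.    -0.     1.291]
yaw 180 rotvec tool [ 0.     0.    -1.851]
```

```bash
python3 -m jog '[[-2,-1.5,0,0,0,0,1],[-4,-2.7,0,0,0,0,1],[-5,-3.3,0.4,0,0,0,1],[-5,-3.3,0.5,0,0,0,1],[-5,-3.3,0.5,0,0,0,1],[-5,-3.3,0.5,0,0,0,1],[-4.2,-2.8,0.5,0,0,0,1],[0,0,0.5,0,0,0.17,1],[0,0,0.4,0,0,0.17,1],[0,0,0,0,0,0.17,1],[0,0,0,0,0,0.17,1],[0,0,0,0,0,0.17,1],[0,0,0,0,0,0.17,1],[0,0,0,0,0,0.17,1],[0,0,0,0,0,0.1,1],[0,0,0,0,0,0,1],[0,0,0,0,0,0,1]]'
python3 - <<'E'
from h import *
go(.407,.323,.2,0)
p=snap('wrist','b')
print(r.search_frame(p,'buffer_mid'), r.search_frame(p,'coupling_mid'))
T=np.array(p['camera_from_world']);print(-T[:3,:3].T@T[:3,3],T[2,:3])
E
```

```text
time: 3.42
ee_pos: [0.4071, 0.3232, 0.2006]
eef_rot: [0.706, 0.708, 0.0, -0.0]
ft_force: [0.1, 1.3, -0.2]
width: 0.0871
t 3.42 pos [0.4071 0.3232 0.2006] yaw 0.2 q7 [-0.97  0.12  0.23  1.8  -0.03  1.23 -0.73] w 0.0871 F [ 0.1  1.3 -0.2]
tilt z [ 1.e-04  2.e-04 -1.e+00] d_tool cm [-0.02 -0.01  0.06]
yaw 0 rotvec tool [ 0.    -0.     0.003]
yaw 180 rotvec tool [ 0.     0.    -3.138]
[{'rect': [295.0, 157.2, 351.3, 213.3], 'score': 0.91}, {'rect': [302.6, 61.3, 344.7, 108.0], 'score': 0.59}] [{'rect': [344.0, 287.1, 404.3, 319.6], 'score': 0.65}]
[0.40598968 0.39088766 0.35251685] [ 5.62793609e-04 -2.47773430e-01 -9.68817842e-01]
```

View pics/b_wrist.png

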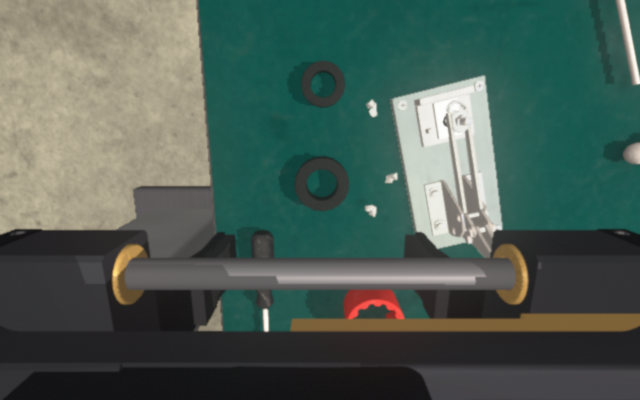

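Run:
```python
from h import *
p=r.camera('wrist')
f=p['frame'].astype(int); 
m=(f.max(2)<70)[140:230,270:380]
n,l,st,c=cv2.connectedComponentsWithStats(m.astype(np.uint8)); print(st[1:][st[1:,4]>100])
print(fit([(p,(295,157.2,351,213.3))],.056,0,.018))
print(fit([(p,(302.6,61.3,344.7,108))],.042,0,.014))
```

```text
[[   9   14   70   57 2781]]
(array([0.40945335, 0.32261962]), array([ 0.5,  0. , -0.5, -0. ]))
(array([0.40963729, 0.42122721]), array([-0.9, -0. ,  0.9,  0.1]))
```

```bash
python3 -m jog '[[0,0.24,3,0,0,0,1],[0,0,5,0,0,0,1],[0,0,4,0,0,0,1],[0,0,3,0,0,0,1],[0,0,2,0,0,0,1],[0,0,1.2,0,0,0,1],[0,0,0.4,0,0,0,1],[0,0,0,0,0,0,1],[0,0,0,0,0,0,-1],[0,0,0,0,0,0,-1],[0,0,0,0,0,0,-1],[0,0,0,0,0,0,-1],[0,0,0,0,0,0,-1],[0,0,0,0,0,0,-1]]' 20
python3 - <<'E'
from h import *
go(.4095,.3226,.015,0)
p=snap('wrist','c')
E
```

```text
time: 5.38
ee_pos: [0.4095, 0.3233, 0.0147]
eef_rot: [0.707, 0.707, 0.0, -0.0]
ft_force: [-1.2, -0.1, 2.5]
width: 0.0555
t 5.38 pos [0.4095 0.3233 0.0147] yaw 0.05 q7 [-0.94  0.35  0.22  1.96 -0.1   0.84 -0.67] w 0.0555 F [-1.2 -0.1  2.5]
tilt z [ 0.e+00  2.e-04 -1.e+00] d_tool cm [-0.07  0.   -0.03]
yaw 0 rotvec tool [ 0.    -0.     0.001]
yaw 180 rotvec tool [ 0.     0.    -3.141]
```

View pics/c_wrist.png

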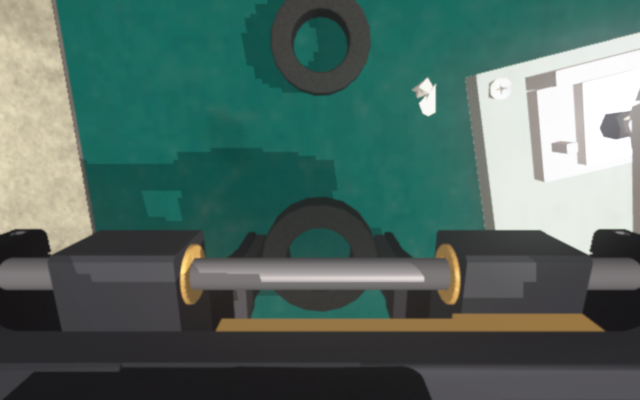

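```bash
python3 -m jog '[[0,0,-1,0,0,0,-1],[0,0,-3,0,0,0,-1],[0,0,-5,0,0,0,-1],[0,0,-5,0,0,0,-1],[-2,0.8,-4,0,0,0,-1],[-4,1.6,-2,0,0,0,-1],[-5,1.9,0,0,0,0,-1],[-5,1.9,0,0,0,0,-1],[-5,1.9,0,0,0,0,-1],[-5,1.9,0,0,0,0,-1],[-5,1.9,0,0,0,0,-1],[-5,1.9,0,0,0,0,-1],[-5,1.9,0,0,0,0,-1],[-4,1.5,0,0,0,0,-1],[-2.3,0.6,0,0,0,0,-1],[0,0,0,0,0,0,-1],[0,0,0,0,0,0,-1]]'
python3 - <<'E'
from h import *
go(.587,-.117,.1,0)
p=snap('wrist','d')
print(r.search_frame(p,'stand'),r.search_frame(p,'tin_mid'),r.search_frame(p,'spacer_mid'))
E
```

```text
time: 7.55
ee_pos: [0.5879, -0.1487, 0.2146]
eef_rot: [0.706, 0.708, 0.0, -0.0]
ft_force: [-0.2, 0.0, -1.4]
width: 0.0554
t 7.55 pos [ 0.5879 -0.1487  0.2146] yaw 0.1 q7 [-0.33  0.34  0.64  1.57 -0.21  1.3   0.34] w 0.0554 F [-0.2  0.  -1.4]
tilt z [-1.e-04  8.e-04 -1.e+00] d_tool cm [ 3.16 -0.08 11.46]
yaw 0 rotvec tool [-0.    -0.001  0.002]
yaw 180 rotvec tool [ 1.00e-03 -0.00e+00 -3.14e+00]
[{'rect': [278.6, 108.5, 359.2, 197.9], 'score': 0.88}] [{'rect': [222.5, 2.0, 270.2, 20.1], 'score': 0.81}, {'rect': [323.2, 1.7, 367.1, 28.1], 'score': 0.65}, {'rect': [30.4, 78.2, 134.8, 128.9], 'score': 0.59}] [{'rect': [177.5, 135.7, 228.0, 188.7], 'score': 0.85}]
```

View pics/d_wrist.png

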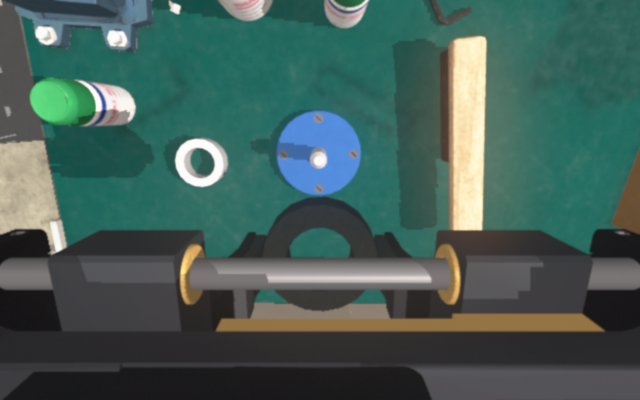

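Run:
```python
from h import *
p=r.camera('wrist')
f=p['frame'].astype(int); m=((f[:,:,2]>f[:,:,0]+40)&(f[:,:,2]>f[:,:,1]+30))[60:200,250:400]
ys,xs=np.nonzero(m); bb=(xs.min()+250,ys.min()+60,xs.max()+251,ys.max()+61); print(bb)
print(fit([(p,bb)],.09,0,.01,(.587,-.117)))
print('post tip',[ray(p,u,158,.066) for u in (319,)], ray(p,319,161,.066))
print('spacer',fit([(p,(175,136,228,189))],.05,0,.02,(.46,-.12)))
# held ring ellipse model: expected bbox if ring concentric with tcp
s=r.read_state(); e=s['ee_pos']; print('held bbox pred',bbox(p,cyl(e[0],e[1],.056,e[2]-.015,e[2]+.003)))
for t in ['buffer_mid']: print(r.search_frame(p,t)[:2])
```

```text
(np.int64(276), np.int64(110), np.int64(361), np.int64(196))
(array([ 0.58570255, -0.11836711]), array([ 0. ,  0.3, -0. , -0.3]))
post tip [array([ 0.58635676, -0.11575253,  0.066     ])] [ 0.58636288 -0.11843785  0.066     ]
spacer (array([ 0.46190709, -0.12711704]), array([-0.2,  1.8,  0.2, -1.9]))
held bbox pred [263.26330711 198.05841934 379.74183391 314.95424416]
[{'rect': [261.4, 197.0, 378.6, 316.1], 'score': 0.57}]
```

```bash
python3 -m jog '[[1.5,-0.1,2,0,0,0,-1],[1.6,-0.1,4,0,0,0,-1],[0,0,4,0,0,0,-1],[0,0,3,0,0,0,-1],[0,0,2,0,0,0,-1],[0,0,2,0,0,0,-1],[0,0,1,0,0,0,-1],[0,0,0.5,0,0,0,-1],[0,0,0.2,0,0,0,-1],[0,0,0,0,0,0,-1]]'
python3 - <<'E'
from h import *
go(.586,-.1175,.0247,0)
E
```

```text
time: 9.1
ee_pos: [0.5862, -0.1187, 0.028]
eef_rot: [0.707, 0.707, 0.0, 0.0]
ft_force: [0.3, 0.1, -1.0]
width: 0.0558
t 9.1 pos [ 0.5862 -0.1187  0.028 ] yaw 0.05 q7 [-0.32  0.52  0.55  1.76 -0.33  0.95  0.37] w 0.0558 F [ 0.3  0.1 -1. ]
tilt z [ 7.e-04  0.e+00 -1.e+00] d_tool cm [ 0.12 -0.02  0.33]
yaw 0 rotvec tool [ 0.001 -0.     0.001]
yaw 180 rotvec tool [ 0.000e+00  1.000e-03 -3.141e+00]
```

```bash
python3 -m jog '[[0,0,0.15,0,0,0,-1],[0,0,0.1,0,0,0,-1],[0,0,0.1,0,0,0,-1],[0,0,0,0,0,0,-1],[0,0,0,0,0,0,0.4],[0,0,0,0,0,0,0.7],[0,0,0,0,0,0,1],[0,0,0,0,0,0,1],[0,0,-0.5,0,0,0,1],[0,0,-2,0,0,0,1],[0,0,-4,0,0,0,1],[-1,0,-5,0,0,0,1],[-2,0,-5,0,0,0,1],[0,0,-2,0,0,0,1],[0,0,0,0,0,0,1],[0,0,0,0,0,0,1]]'
python3 - <<'E'
from h import *
go(.462,-.127,.015,0)
p=snap('wrist','e')
print(r.search_frame(p,'buffer_mid'),r.search_frame(p,'spacer_mid'))
E
```

```text
time: 11.1
ee_pos: [0.5856, -0.1482, 0.2085]
eef_rot: [0.707, 0.708, -0.0, -0.0]
ft_force: [0.3, 0.5, -1.0]
width: 0.087
t 11.1 pos [ 0.5856 -0.1482  0.2085] yaw 0.08 q7 [-0.34  0.34  0.64  1.58 -0.21  1.29  0.34] w 0.087 F [ 0.3  0.5 -1. ]
tilt z [-8.e-04  5.e-04 -1.e+00] d_tool cm [  2.13 -12.34  19.36]
yaw 0 rotvec tool [-0.001 -0.     0.001]
yaw 180 rotvec tool [ 1.00e-03 -1.00e-03 -3.14e+00]
[{'rect': [290.7, 126.3, 351.5, 187.5], 'score': 0.79}] [{'rect': [176.1, 136.3, 227.8, 189.5], 'score': 0.96}]
```

View pics/e_wrist.png

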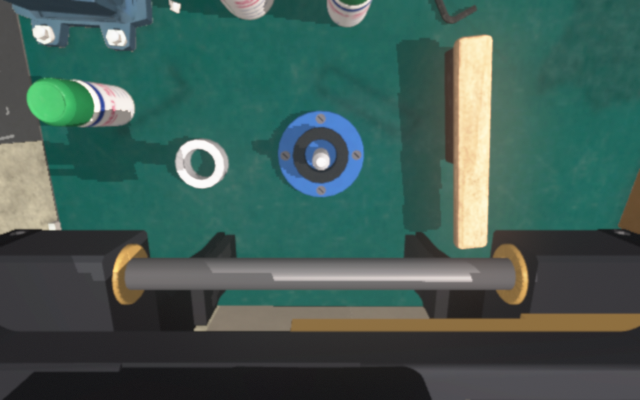

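```bash
python3 -m jog '[[0.5,-3,0,0,0,0,1],[0.8,-5,0,0,0,0,1],[0.8,-4.3,0,0,0,0,1],[0,0,0,0,0,-0.16,1],[0,0,0,0,0,-0.16,1],[0,0,0,0,0,-0.16,1],[0,0,0,0,0,-0.16,1],[0,0,0,0,0,-0.145,1],[0,0,0,0,0,0,1],[0,0,0,0,0,0,1]]'
python3 - <<'E'
from h import *
p=snap('wrist','f')
d=r.search_frame(p,'spacer_mid');print(d)
x,e=fit([(p,d[0]['rect'])],.05,0,.02,(.46,-.12));print(x,e)
f=p['frame'].astype(int); m=(f.min(2)>120)[130:250,260:380]
n,l,st,c=cv2.connectedComponentsWithStats(m.astype(np.uint8)); print(st[1:][st[1:,4]>100])
go(*x,.016,45)
E
```

```text
time: 12.5
ee_pos: [0.4628, -0.1277, 0.2088]
eef_rot: [0.384, 0.923, -0.0, -0.0]
ft_force: [0.1, 0.5, 0.1]
width: 0.0869
[{'rect': [296.5, 156.3, 344.0, 211.2], 'score': 0.86}]
[ 0.46248344 -0.12740278] [-0.4  2.6  0.4 -2.6]
[[  36   29   49   49 1290]]
t 12.6 pos [ 0.4629 -0.1277  0.2089] yaw 44.92 q7 [-0.46  0.    0.65  1.89 -0.    1.24  0.97] w 0.0865 F [0.7 0.4 0.2]
tilt z [-2.e-04  0.e+00 -1.e+00] d_tool cm [ 0.05 -0.   19.29]
yaw 45 rotvec tool [-0.    -0.    -0.001]
yaw 225 rotvec tool [-0.    0.    3.14]
```

View pics/f_wrist.png

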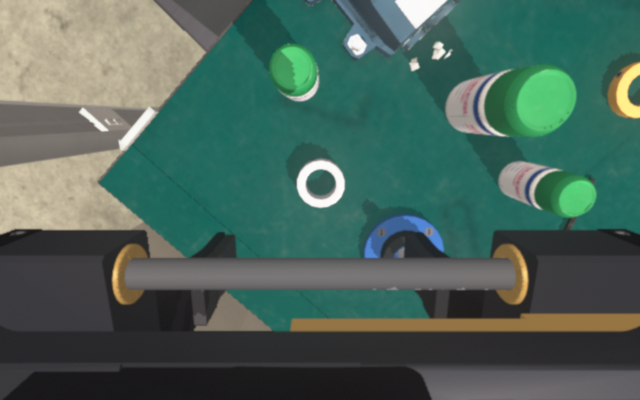

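```bash
python3 -m jog '[[0.05,0,3,0,0,0,1],[0,0,5,0,0,0,1],[0,0,5,0,0,0,1],[0,0,3,0,0,0,1],[0,0,2,0,0,0,1],[0,0,1,0,0,0,1],[0,0,0.4,0,0,0,1],[0,0,0,0,0,0,1],[0,0,0,0,0,0,-1],[0,0,0,0,0,0,-1],[0,0,0,0,0,0,-1],[0,0,0,0,0,0,-1],[0,0,0,0,0,0,-1],[0,0,0,0,0,0,-1]]' 20
python3 - <<'E'
from h import *
go(.586,-.148,.215,45)
E
```

```text
time: 14.35
ee_pos: [0.4626, -0.1273, 0.015]
eef_rot: [0.382, 0.924, 0.0, -0.0]
ft_force: [-1.1, 1.1, 1.4]
width: 0.0484
t 14.35 pos [ 0.4626 -0.1273  0.015 ] yaw 45.04 q7 [-0.38  0.31  0.62  2.08 -0.24  0.82  1.17] w 0.0484 F [-1.1  1.1  1.4]
tilt z [-0.e+00  2.e-04 -1.e+00] d_tool cm [-10.19   7.26 -20.  ]
yaw 45 rotvec tool [ 0.    -0.     0.001]
yaw 225 rotvec tool [ 0.     0.    -3.141]
```

```bash
python3 -m jog '[[0,0,-1,0,0,0,-1],[0,0,-3,0,0,0,-1],[0,0,-5,0,0,0,-1],[0,0,-5,0,0,0,-1],[-1.5,1.4,-4,0,0,0,-1],[-3.5,3,-2,0,0,0,-1],[-4,3,0,0,0,0,-1],[-2,2,0,0,0,0,-1],[0,0,0,0,0,0,-1],[0,0,0,0,0,0,-1]]'
python3 - <<'E'
from h import *
p=snap('wrist','g')
go(.586,-.118,.034,45)
d=r.search_frame(p,'spacer_mid');print(d); e=r.read_state()['ee_pos']
print('held bbox pred',bbox(p,cyl(e[0],e[1],.05,e[2]-.015,e[2]+.005)))
print(proj(p,(.586,-.118,.066)),bbox(p,cyl(.586,-.118,.056,.01,.028)), [ (d['rect'],d['score']) for d in r.search_frame(p,'buffer_mid')])
E
```

```text
time: 15.6
ee_pos: [0.6059, -0.1392, 0.2152]
eef_rot: [0.383, 0.924, -0.0, -0.0]
ft_force: [-0.6, -0.5, -1.4]
width: 0.0485
t 15.65 pos [ 0.6059 -0.1391  0.2153] yaw 44.98 q7 [-0.38  0.39  0.69  1.53 -0.25  1.32  1.13] w 0.0487 F [ 0.3  0.6 -1. ]
tilt z [-2.e-04  2.e-04 -1.e+00] d_tool cm [ 2.89  0.08 18.14]
yaw 45 rotvec tool [-0. -0. -0.]
yaw 225 rotvec tool [-0.     0.     3.141]
[{'rect': [268.4, 200.8, 369.5, 310.8], 'score': 0.57}]
held bbox pred [268.20386196 204.2843008  373.67019888 312.59957616]
[321.23349355 162.63750128] [293.37059321 128.82012291 348.83487946 184.99310849] [([295.1, 131.4, 353.0, 187.9], 0.94)]
```

View pics/g_wrist.png

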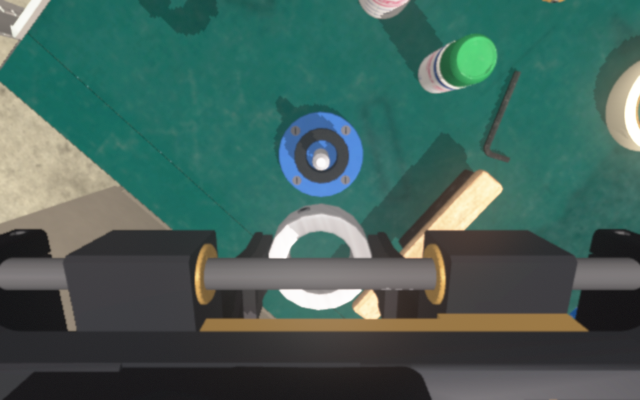

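```bash
python3 -m jog '[[1.4,0.1,2,0,0,0,-1],[1.5,0,4,0,0,0,-1],[0,0,4,0,0,0,-1],[0,0,3,0,0,0,-1],[0,0,2,0,0,0,-1],[0,0,1,0,0,0,-1],[0,0,0.6,0,0,0,-1],[0,0,0.2,0,0,0,-1],[0,0,0,0,0,0,-1]]'
python3 - <<'E'
from h import *
go(.586,-.118,.043,45)
E
```

```text
time: 16.88
ee_pos: [0.5874, -0.1175, 0.0475]
eef_rot: [0.382, 0.924, 0.0, 0.0]
ft_force: [1.3, 0.2, -1.1]
width: 0.0485
t 16.88 pos [ 0.5874 -0.1175  0.0475] yaw 45.03 q7 [-0.37  0.51  0.62  1.75 -0.35  0.99  1.17] w 0.0485 F [ 1.3  0.2 -1.1]
tilt z [ 8.e-04  0.e+00 -1.e+00] d_tool cm [ 0.06 -0.13  0.45]
yaw 45 rotvec tool [0.001 0.001 0.001]
yaw 225 rotvec tool [-1.000e-03  1.000e-03 -3.141e+00]
```

```bash
python3 -m jog '[[0.05,-0.1,0.15,0,0,0,-1],[0,0,0.15,0,0,0,-1],[0,0,0.1,0,0,0,-1],[0,0,0,0,0,0,-1],[0,0,0,0,0,0,-1]]'
python3 - <<'E'
from h import *
go(.586,-.118,.043,45)
E
```

```text
time: 17.5
ee_pos: [0.586, -0.1178, 0.0431]
eef_rot: [0.382, 0.924, 0.0, -0.0]
ft_force: [-0.9, 0.2, 2.0]
width: 0.0485
t 17.5 pos [ 0.586  -0.1178  0.0431] yaw 45.04 q7 [-0.37  0.51  0.62  1.76 -0.35  0.98  1.17] w 0.0485 F [-0.9  0.2  2. ]
tilt z [ 1.e-04  2.e-04 -1.e+00] d_tool cm [-0.02 -0.01  0.01]
yaw 45 rotvec tool [ 0.    -0.     0.001]
yaw 225 rotvec tool [ 0.     0.    -3.141]
```

```bash
python3 -m jog '[[0,0,0,0,0,0,0.3],[0,0,0,0,0,0,0.7],[0,0,0,0,0,0,1],[0,0,0,0,0,0,1],[0,0,-0.5,0,0,0,1],[0,0,-2,0,0,0,1],[0,0,-4,0,0,0,1],[-1,0,-5,0,0,0,1],[-2,0,-4,0,0,0,1],[0,0,-2,0,0,0,1],[0,0,0,0,0,0,1],[0,0,0,0,0,0,1]]'
python3 - <<'E'
from h import *
go(.619,.164,.215,45)
p=snap('wrist','i')
d=r.search_frame(p,'spacer_mid'); print(d,bbox(p,cyl(.586,-.118,.05,.028,.048)))
E
```

```text
time: 19.0
ee_pos: [0.6063, -0.1381, 0.2166]
eef_rot: [0.382, 0.924, -0.0, -0.001]
ft_force: [0.1, -0.0, 0.2]
width: 0.0868
t 19.0 pos [ 0.6063 -0.1381  0.2166] yaw 45.07 q7 [-0.38  0.39  0.7   1.52 -0.25  1.32  1.13] w 0.0868 F [ 0.1 -0.   0.2]
tilt z [-2.1e-03  8.0e-04 -1.0e+00] d_tool cm [20.44 22.29  0.18]
yaw 45 rotvec tool [-0.001 -0.002  0.001]
yaw 225 rotvec tool [ 3.00e-03 -1.00e-03 -3.14e+00]
[{'rect': [293.4, 128.2, 346.5, 187.5], 'score': 0.77}] [294.15044761 133.26007647 346.41316665 186.4552802 ]
```

View pics/i_wrist.png

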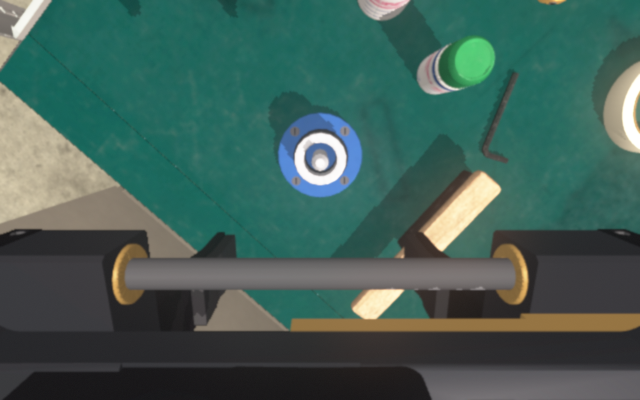

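```bash
python3 -m jog '[[1.5,1.5,0,0,0,0,1],[3,3.3,0,0,0,0,1],[3.5,3.8,0,0,0,0,1],[3.5,3.8,0,0,0,0,1],[3.5,3.8,0,0,0,0,1],[3.2,3.6,0,0,0,0,1],[2.2,2.5,0,0,0,0,1],[0,0,0,0,0,0,1],[0,0,0,0,0,0,1]]'
python3 - <<'E'
from h import *
p=snap('wrist','j')
d=r.search_frame(p,'collar_mid');print(d)
x,e=fit([(p,d[0]['rect'])],.054,0,.012,(.61,.16));print(x,e)
go(*x,.012,45)
f=p['frame'].astype(int); m=((f[:,:,0]>f[:,:,2]+50)&(f[:,:,1]>f[:,:,2]+25))[100:230,240:400]
n,l,st,c=cv2.connectedComponentsWithStats(m.astype(np.uint8)); print(st[1:][st[1:,4]>100]+[240,100,0,0,0])
E
```

```text
time: 20.23
ee_pos: [0.6201, 0.162, 0.2173]
eef_rot: [0.383, 0.924, -0.001, -0.0]
ft_force: [-0.5, -1.5, 0.5]
width: 0.0872
[{'rect': [298.0, 155.3, 347.8, 207.8], 'score': 0.93}]
[0.62196294 0.16392263] [-0.   1.1  0.  -1.1]
t 20.32 pos [0.6204 0.1613 0.2178] yaw 44.92 q7 [-0.76  0.41  0.59  1.46 -0.23  1.33  0.63] w 0.087 F [-0.1 -0.2  0.2]
tilt z [-3.e-04 -6.e-04 -1.e+00] d_tool cm [ 0.08  0.31 20.58]
yaw 45 rotvec tool [-0.001  0.    -0.001]
yaw 225 rotvec tool [0.00e+00 1.00e-03 3.14e+00]
[[ 299  156   50   51 1420]]
```

View pics/j_wrist.png

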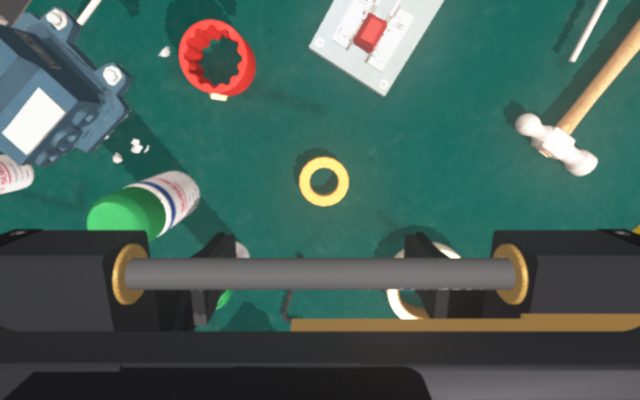

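```bash
python3 -m jog '[[0.08,0.3,3,0,0,0,1],[0,0,5,0,0,0,1],[0,0,5,0,0,0,1],[0,0,3.5,0,0,0,1],[0,0,2.2,0,0,0,1],[0,0,1.2,0,0,0,1],[0,0,0.5,0,0,0,1],[0,0,0,0,0,0,1],[0,0,0,0,0,0,-1],[0,0,0,0,0,0,-1],[0,0,0,0,0,0,-1],[0,0,0,0,0,0,-1],[0,0,0,0,0,0,-1],[0,0,0,0,0,0,-1]]' 20
python3 - <<'E'
from h import *
go(.6065,-.1385,.215,45)
E
```

```text
time: 22.08
ee_pos: [0.622, 0.1657, 0.0141]
eef_rot: [0.382, 0.924, 0.0, -0.0]
ft_force: [-0.1, 0.2, 1.7]
width: 0.0524
t 22.07 pos [0.622  0.1657 0.0141] yaw 45.03 q7 [-0.71  0.62  0.51  1.64 -0.35  0.97  0.7 ] w 0.0524 F [-0.1  0.2  1.7]
tilt z [ 0.e+00  1.e-04 -1.e+00] d_tool cm [-20.4  -22.61 -20.09]
yaw 45 rotvec tool [ 0.    -0.     0.001]
yaw 225 rotvec tool [ 0.     0.    -3.141]
```

```bash
python3 -m jog '[[0,0,-1,0,0,0,-1],[0,0,-3,0,0,0,-1],[0,0,-5,0,0,0,-1],[0,0,-5,0,0,0,-1],[-1.5,-1.5,-4,0,0,0,-1],[-3,-3.3,-2,0,0,0,-1],[-3.5,-3.9,0,0,0,0,-1],[-3.5,-3.9,0,0,0,0,-1],[-3.5,-3.9,0,0,0,0,-1],[-3.2,-3.6,0,0,0,0,-1],[-2.2,-2.5,0,0,0,0,-1],[0,0,0,0,0,0,-1],[0,0,0,0,0,0,-1]]'
python3 - <<'E'
from h import *
p=snap('wrist','k')
go(.586,-.118,.0621,45)
d=r.search_frame(p,'collar_mid');print(d); e=r.read_state()['ee_pos']
print('held bbox pred',bbox(p,cyl(e[0],e[1],.054,e[2]-.0141,e[2]-.0021)))
print(proj(p,(.586,-.118,.066)))
E
```

```text
time: 23.7
ee_pos: [0.6067, -0.1376, 0.2142]
eef_rot: [0.382, 0.924, 0.0, -0.0]
ft_force: [0.8, 0.8, -0.3]
width: 0.0527
t 23.75 pos [ 0.6069 -0.137   0.2141] yaw 45.12 q7 [-0.38  0.39  0.7   1.53 -0.26  1.32  1.13] w 0.0522 F [ 0.4 -0.2 -2.1]
tilt z [ 1.e-04  8.e-04 -1.e+00] d_tool cm [ 2.81 -0.13 15.2 ]
yaw 45 rotvec tool [ 0.001 -0.001  0.002]
yaw 225 rotvec tool [ 1.000e-03  1.000e-03 -3.139e+00]
[{'rect': [266.5, 202.5, 374.0, 309.8], 'score': 0.56}]
held bbox pred [267.46223712 200.27266138 376.41286174 307.41484347]
[319.31595921 163.39985287]
```

View pics/k_wrist.png

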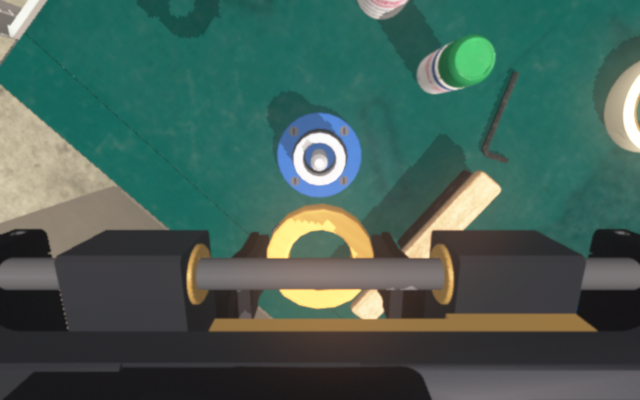

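```bash
python3 -m jog '[[1.4,-0.1,2,0,0,0,-1],[1.5,0,4,0,0,0,-1],[0,0,4,0,0,0,-1],[0,0,2.5,0,0,0,-1],[0,0,1.2,0,0,0,-1],[0,0,0.6,0,0,0,-1],[0,0,0.3,0,0,0,-1],[0,0,0.1,0,0,0,-1],[0,0,0,0,0,0,-1],[0,0,0,0,0,0,-1]]'
python3 - <<'E'
from h import *
go(.586,-.118,.0621,45)
E
```

```text
time: 25.05
ee_pos: [0.5856, -0.1187, 0.0674]
eef_rot: [0.382, 0.924, 0.0, 0.0]
ft_force: [-0.5, -0.1, -1.8]
width: 0.0524
t 25.05 pos [ 0.5856 -0.1187  0.0674] yaw 45.03 q7 [-0.38  0.48  0.64  1.75 -0.33  1.02  1.16] w 0.0524 F [-0.5 -0.1 -1.8]
tilt z [ 6.e-04  1.e-04 -1.e+00] d_tool cm [0.02 0.08 0.53]
yaw 45 rotvec tool [0.001 0.    0.001]
yaw 225 rotvec tool [-1.000e-03  1.000e-03 -3.141e+00]
```

```bash
python3 -m jog '[[0.1,0.08,0.2,0,0,0,-1],[0,0,0.15,0,0,0,-1],[0,0,0.1,0,0,0,-1],[0,0,0.06,0,0,0,-1],[0,0,0,0,0,0,-1],[0,0,0,0,0,0,-1]]'
python3 - <<'E'
from h import *
go(.586,-.118,.0621,45)
E
```

```text
time: 25.8
ee_pos: [0.5852, -0.1173, 0.0621]
eef_rot: [0.382, 0.924, 0.0, -0.0]
ft_force: [-3.0, 0.6, 3.8]
width: 0.0527
t 25.8 pos [ 0.5852 -0.1173  0.0621] yaw 45.03 q7 [-0.38  0.49  0.63  1.75 -0.33  1.02  1.16] w 0.0527 F [-3.   0.6  3.8]
tilt z [-0.e+00  2.e-04 -1.e+00] d_tool cm [-0.1   0.01 -0.  ]
yaw 45 rotvec tool [ 0.    -0.     0.001]
yaw 225 rotvec tool [ 0.     0.    -3.141]
```

```bash
python3 -m jog '[[0,0,0,0,0,0,0.3],[0,0,0,0,0,0,0.7],[0,0,0,0,0,0,1],[0,0,0,0,0,0,1],[0,0,-0.5,0,0,0,1],[0,0,-2,0,0,0,1],[0,0,-4,0,0,0,1],[-1,0,-5,0,0,0,1],[-2,0,-4,0,0,0,1],[0,0,-2,0,0,0,1],[0,0,0,0,0,0,1],[0,0,0,0,0,0,1]]'
python3 - <<'E'
from h import *
go(.468,.179,.24,0)
p=snap('wrist','l')
d=r.search_frame(p,'collar_mid'); print(d,bbox(p,cyl(.586,-.118,.054,.048,.06)))
E
```

```text
time: 27.3
ee_pos: [0.6061, -0.1383, 0.2366]
eef_rot: [0.382, 0.924, 0.0, -0.0]
ft_force: [0.1, 1.1, -0.5]
width: 0.0871
t 27.3 pos [ 0.6061 -0.1383  0.2366] yaw 45.04 q7 [-0.39  0.38  0.71  1.5  -0.25  1.36  1.12] w 0.0871 F [ 0.1  1.1 -0.5]
tilt z [-6.e-04  4.e-04 -1.e+00] d_tool cm [32.19 12.7  -0.32]
yaw 0 rotvec tool [-0.    -0.001  0.786]
yaw 180 rotvec tool [ 1.000e-03 -1.000e-03 -2.355e+00]
[{'rect': [294.2, 129.2, 346.5, 188.5], 'score': 0.6}] [292.81917514 130.99130579 347.94856463 186.64894907]
```

View pics/l_wrist.png

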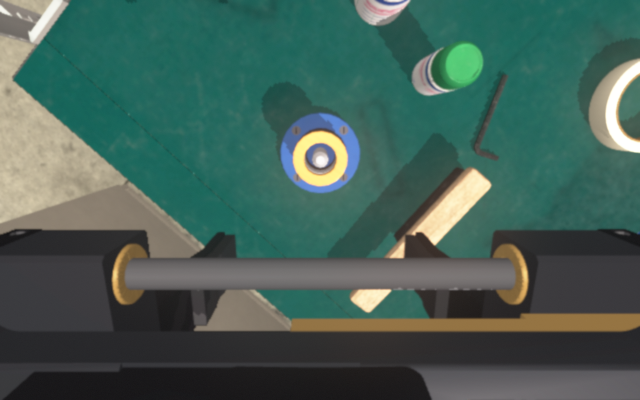

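```bash
python3 -m jog '[[2,0.8,0,0,0,0,1],[4,1.6,0,0,0,0,1],[5,2,0,0,0,0,1],[5,2,0,0,0,0,1],[5,2,0,0,0,0,1],[5,2,0,0,0,0,1],[4,1.5,0,0,0,0,1],[2.2,0.8,0,0,0,0,1],[0,0,0,0,0,0.16,1],[0,0,0,0,0,0.16,1],[0,0,0,0,0,0.16,1],[0,0,0,0,0,0.16,1],[0,0,0,0,0,0.145,1],[0,0,0,0,0,0,1],[0,0,0,0,0,0,1]]'
python3 - <<'E'
from h import *
p=snap('wrist','m')
d=r.search_frame(p,'coupling_mid');print(d)
f=p['frame'].astype(int); m=((f[:,:,0]>f[:,:,1]+60)&(f[:,:,0]>f[:,:,2]+60))[100:235,240:400]
n,l,st,c=cv2.connectedComponentsWithStats(m.astype(np.uint8)); st=st[1:][st[1:,4]>200]+[240,100,0,0,0];print(st)
s=st[0]; bb=(s[0],s[1],s[0]+s[2],s[1]+s[3])
x,e=fit([(p,d[0]['rect'])],.062,0,.042,(.468,.179));print(x,e)
x,e=fit([(p,bb)],.062,0,.042,(.468,.179));print(x,e)
go(*x,.03,0)
E
```

```text
time: 29.28
ee_pos: [0.4682, 0.1788, 0.2366]
eef_rot: [0.706, 0.709, -0.0, -0.0]
ft_force: [-0.4, 0.8, -0.4]
width: 0.0869
[{'rect': [287.9, 148.0, 346.3, 211.4], 'score': 0.69}]
[[ 288  152   60   61 1662]]
[0.46434263 0.18063064] [-0.3  0.8  0.3 -0.8]
[0.46529734 0.17751163] [ 0.6 -0.4 -0.6  0.4]
t 29.38 pos [0.4683 0.1788 0.2368] yaw 0.18 q7 [-0.95  0.04  0.51  1.8  -0.02  1.3  -0.43] w 0.087 F [ 0.5 -0.2 -0.9]
tilt z [-3.e-04 -1.e-04 -1.e+00] d_tool cm [-0.13 -0.29 20.68]
yaw 0 rotvec tool [-0.     0.     0.003]
yaw 180 rotvec tool [-0.    -0.    -3.138]
```

View pics/m_wrist.png

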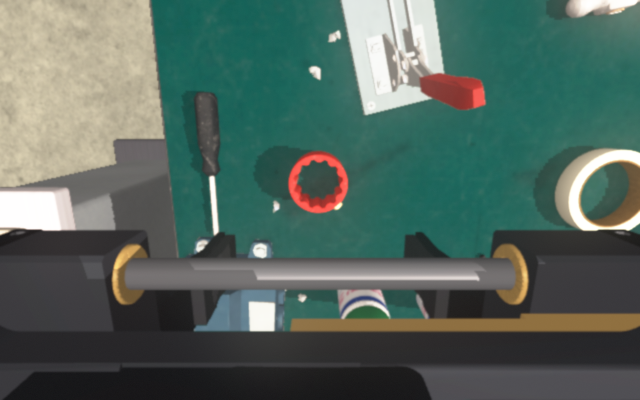

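```bash
python3 -m jog '[[-0.1,-0.3,3,0,0,0,1],[0,0,5,0,0,0,1],[0,0,5,0,0,0,1],[0,0,3.5,0,0,0,1],[0,0,2.4,0,0,0,1],[0,0,1.5,0,0,0,1],[0,0,0.7,0,0,0,1],[0,0,0,0,0,0,1],[0,0,0,0,0,0,1],[0,0,0,0,0,0,-1],[0,0,0,0,0,0,-1],[0,0,0,0,0,0,-1],[0,0,0,0,0,0,-1],[0,0,0,0,0,0,-1],[0,0,0,0,0,0,-1]]' 20
python3 - <<'E'
from h import *
go(.586,-.148,.25,0)
E
```

```text
time: 31.25
ee_pos: [0.4655, 0.1779, 0.026]
eef_rot: [0.707, 0.707, 0.0, -0.0]
ft_force: [-1.1, 0.2, 2.4]
width: 0.0613
t 31.25 pos [0.4655 0.1779 0.026 ] yaw 0.06 q7 [-0.89  0.31  0.49  2.02 -0.19  0.85 -0.29] w 0.0613 F [-1.1  0.2  2.4]
tilt z [ 1.e-04  2.e-04 -1.e+00] d_tool cm [-32.6   12.02 -22.4 ]
yaw 0 rotvec tool [ 0.    -0.     0.001]
yaw 180 rotvec tool [ 0.     0.    -3.141]
```

```bash
python3 -m jog '[[0,0,-1,0,0,0,-1],[0,0,-3,0,0,0,-1],[0,0,-5,0,0,0,-1],[0,0,-5,0,0,0,-1],[0,0,-4.5,0,0,0,-1],[-2,0.7,-3,0,0,0,-1],[-4,1.5,-1,0,0,0,-1],[-5,1.8,0,0,0,0,-1],[-5,1.8,0,0,0,0,-1],[-5,1.8,0,0,0,0,-1],[-5,1.8,0,0,0,0,-1],[-4,1.6,0,0,0,0,-1],[-2.6,1,0,0,0,0,-1],[0,0,0,0,0,0,-1],[0,0,0,0,0,0,-1]]'
python3 - <<'E'
from h import *
p=snap('wrist','n')
go(.586,-.118,.086,0)
d=r.search_frame(p,'coupling_mid');print(d); e=r.read_state()['ee_pos']
print('held bbox pred',bbox(p,cyl(e[0],e[1],.062,e[2]-.026,e[2]+.016)))
print(proj(p,(.586,-.118,.066)),bbox(p,cyl(.586,-.118,.054,.048,.06)),r.search_frame(p,'collar_mid'))
E
```

```text
time: 33.12
ee_pos: [0.5855, -0.1471, 0.2509]
eef_rot: [0.707, 0.708, 0.0, -0.0]
ft_force: [-0.5, -0.0, -1.2]
width: 0.0613
t 33.17 pos [ 0.5856 -0.1467  0.251 ] yaw 0.14 q7 [-0.46  0.34  0.81  1.53 -0.25  1.38  0.37] w 0.0612 F [-0.2  1.  -1. ]
tilt z [-2.e-04  1.e-03 -1.e+00] d_tool cm [ 2.85  0.05 16.5 ]
yaw 0 rotvec tool [-0.    -0.001  0.002]
yaw 180 rotvec tool [ 2.000e-03 -0.000e+00 -3.139e+00]
[{'rect': [253.9, 184.4, 388.2, 319.6], 'score': 0.65}]
held bbox pred [251.88997084 186.60275829 392.10029866 335.246318  ]
[321.32072916 157.41876234] [294.86193359 129.2770229  347.76705812 182.77543941] [{'rect': [294.3, 128.2, 347.3, 184.6], 'score': 0.81}]
```

View pics/n_wrist.png

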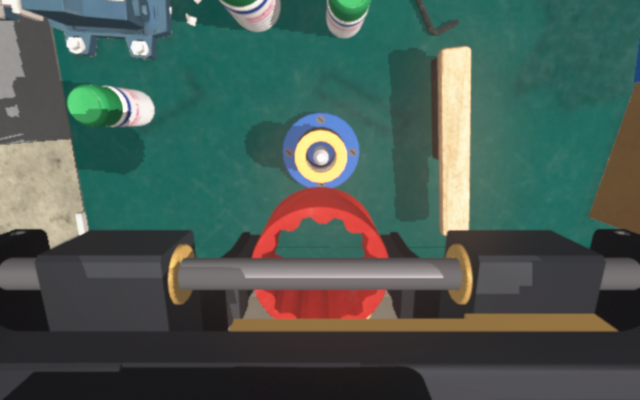

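```bash
python3 -m jog '[[1.4,0.05,2,0,0,0,-1],[1.4,0,4,0,0,0,-1],[0,0,4,0,0,0,-1],[0,0,3,0,0,0,-1],[0,0,1.5,0,0,0,-1],[0,0,0.8,0,0,0,-1],[0,0,0.5,0,0,0,-1],[0,0,0.2,0,0,0,-1],[0,0,0,0,0,0,-1],[0,0,0,0,0,0,-1]]'
python3 - <<'E'
from h import *
go(.586,-.118,.086,0)
E
```

```text
time: 34.52
ee_pos: [0.5864, -0.1201, 0.0914]
eef_rot: [0.707, 0.707, 0.0, 0.0]
ft_force: [-0.3, 0.2, -2.3]
width: 0.0614
t 34.52 pos [ 0.5864 -0.1201  0.0914] yaw 0.05 q7 [-0.45  0.47  0.73  1.73 -0.35  1.08  0.4 ] w 0.0614 F [-0.3  0.2 -2.3]
tilt z [ 7.e-04  1.e-04 -1.e+00] d_tool cm [ 0.21 -0.04  0.54]
yaw 0 rotvec tool [ 0.001 -0.     0.001]
yaw 180 rotvec tool [ 0.000e+00  1.000e-03 -3.141e+00]
```

```bash
python3 -m jog '[[0.15,0,0.2,0,0,0,-1],[0,0,0.15,0,0,0,-1],[0,0,0.1,0,0,0,-1],[0,0,0.06,0,0,0,-1],[0,0,0,0,0,0,-1],[0,0,0,0,0,0,-1]]'
python3 - <<'E'
from h import *
go(.586,-.118,.086,0)
E
```

```text
time: 35.28
ee_pos: [0.5862, -0.1185, 0.0861]
eef_rot: [0.707, 0.707, 0.0, -0.0]
ft_force: [-2.3, 2.2, 4.2]
width: 0.0612
t 35.27 pos [ 0.5862 -0.1185  0.0861] yaw 0.06 q7 [-0.45  0.48  0.73  1.73 -0.36  1.07  0.4 ] w 0.0612 F [-2.3  2.2  4.2]
tilt z [ 1.e-04  2.e-04 -1.e+00] d_tool cm [ 0.05 -0.02  0.01]
yaw 0 rotvec tool [ 0.    -0.     0.001]
yaw 180 rotvec tool [ 0.     0.    -3.141]
```

Contact as expected; release and check.

```bash
python3 -m jog '[[0,0,0,0,0,0,0.5],[0,0,0,0,0,0,0.75],[0,0,0,0,0,0,1],[0,0,0,0,0,0,1],[0,0,-0.5,0,0,0,1],[0,0,-2,0,0,0,1],[0,0,-4,0,0,0,1],[-1,0,-5,0,0,0,1],[-2,0,-5,0,0,0,1],[-1,0,-3,0,0,0,1],[0,0,0,0,0,0,1],[0,0,0,0,0,0,1],[0,0,0,0,0,0,1]]'
python3 - <<'E'
from h import *
p=snap('wrist','o');s=snap('side','o');c=snap('scene','o')
for n,q in(('w',p),('s',s),('c',c)):
    print(n,[(d['rect'],d['score']) for d in r.search_frame(q,'coupling_mid')],bbox(q,cyl(.586,-.118,.062,.06,.102)))
    print(n,[(d['rect'],d['score']) for d in r.search_frame(q,'tin_mid')][:4],bbox(q,cyl(.5147,.037,.052,0,.121)))
print(r.read_state()['ee_pos'])
a=cv2.imread('pics/o_side.png')[130:230,240:400];A=cv2.resize(a,(640,400),interpolation=3);cv2.imwrite('pics/o2.png',A)
a=cv2.imread('pics/o_scene.png')[180:280,340:500];A=cv2.resize(a,(640,400),interpolation=3);cv2.imwrite('pics/o3.png',A)
E
```

```text
time: 36.9
ee_pos: [0.5859, -0.1578, 0.2801]
eef_rot: [0.707, 0.708, -0.0, -0.001]
ft_force: [0.1, 0.2, 0.5]
width: 0.0866
w [([290.9, 112.2, 351.6, 178.5], 0.84)] [289.35502638 114.2436732  352.92365314 178.4995217 ]
w [([325.3, 3.0, 364.2, 35.1], 0.86), ([87.0, 76.2, 163.8, 121.8], 0.77), ([232.5, 1.1, 280.3, 26.4], 0.58)] [200.88224135 -83.51035967 282.1194176   28.66443942]
s [([283.5, 148.2, 301.9, 169.2], 0.72), ([303.4, 168.8, 322.8, 211.0], 0.49)] [282.27214948 145.01135476 303.26979304 167.23554406]
s [([302.7, 169.4, 322.9, 210.2], 0.96), ([355.7, 161.0, 370.6, 173.7], 0.61), ([269.4, 176.0, 286.7, 206.7], 0.6)] [303.49523715 166.62131609 322.64215372 213.33931381]
c [([423.7, 210.1, 458.7, 240.6], 0.87)] [425.59413355 210.87983605 457.79298731 244.02198581]
c [([350.2, 196.8, 378.2, 249.0], 0.81), ([364.1, 266.4, 384.3, 310.6], 0.74), ([380.7, 194.9, 399.8, 225.2], 0.69), ([425.2, 239.6, 451.2, 251.8], 0.2)] [351.97288173 197.66047382 377.38025574 250.57767901]
[ 0.58621392 -0.15855656  0.28074609]
```

View pics/o_wrist.png

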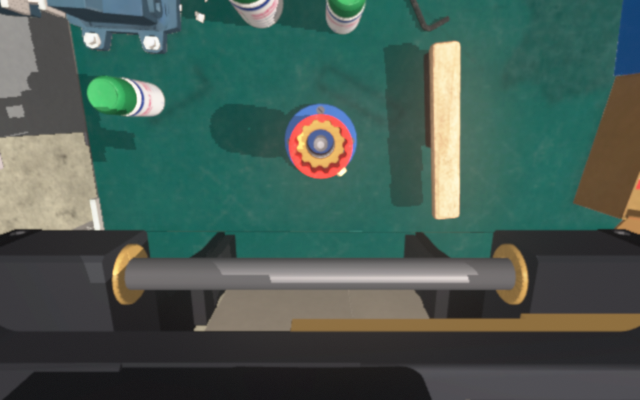

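View pics/o2.png

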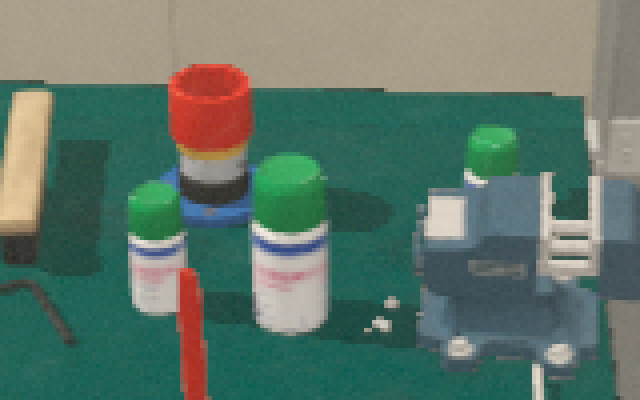

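View pics/o3.png

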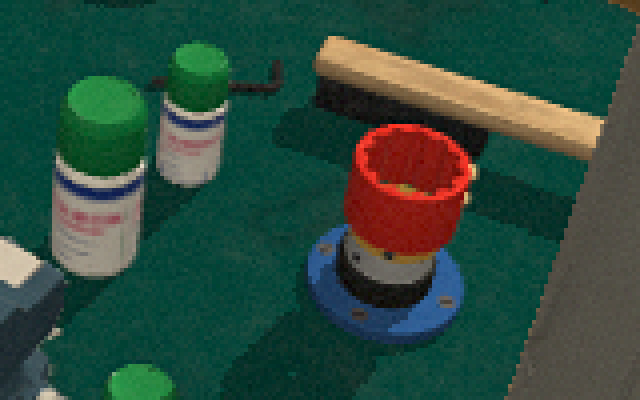

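The wrist picture shows the red ring at about (321,145), concentric with the post tip. The side and scene pictures show black, steel, brass and red stacked flat, with the tin upright in place and the gripper clear of everything.

Run:
```python
from h import *
print(r.close_job())
```

```text
the job is handed in; nothing more can be done
None
```

I stacked the larger black buffer, the steel spacer, the brass collar and the upright red coupling on the post, in that order. Each was lowered to contact before release, with contact forces of a few N. I handed the job in at about 37 s; it gave no verdict.

- **Stack:** the last wrist, side and scene pictures show all four parts flat and in order. In the wrist view the coupling matches its expected outline to about 2 px (roughly 2 mm). The side and scene rectangles differ from the expected outlines by up to about 3 px, which is normal scatter for the networks.
- **Tin:** it stands upright, with its rectangle within about 3 px of where it was at the start.
- **Robot:** the gripper was open and clear of everything, at z ≈ 0.28 m.
- **Disagreement:** the spacer and collar measured about 1.6 mm under their nominal diameters in the jaws (48.4 and 52.4 mm). I took this as gripper measurement error, and no check failed.

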